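# Mesh the drive insert with the conveyor reducer's hub

## Task

Fit the orange four-toothed drive insert onto the blue gear reducer: turn it so that its teeth point into the four gaps between the hub's jaws, lower it over the centre pin and push it fully home, keeping hold of it until its teeth are between the jaws, then let go. Leave the green three-toothed insert and the grease can where they stand.

Things in the scene. Friction and masses are not known exactly. Their poses are not given: they have to be found in the camera images.
- insert4_mid (a point): Loose orange insert, 0.2 kg: collar 42 mm outside, 58 mm high, 28 mm through bore; round its foot four teeth 90 degrees apart, 14 wide, 18 high, reaching 42 mm from the axis. Point: on the axis half-way up (29 mm above underside); z up, x and y along teeth (quarter turns are alike). Grip the collar from above, any yaw, pads about 19 mm above this point, fingertips above teeth and jaws.
- hub_seat (a point): Hub face centre on the fixed blue reducer, 80 mm up. Four jaws 20 mm high, 26-48 mm off the axis; gaps along x, -x, y, -y, teeth fit within 10 degrees. Pin: 24 mm thick to 22 mm up, tapering to 8 at 40. A black ring holds the collar 10 mm above the face, teeth already in the gaps; about 6 N slides it down by friction and it stays. Home: insert's underside on the face, its point 29 mm above this.
- insert3: Loose green insert, same collar, but three teeth at 120 degrees: the wrong one. Origin on its axis at its underside, z up. Its place may be swapped with the orange one's. Leave it.
- grease_can: Loose steel can with a yellow band, 58 mm diameter, 90 mm high, origin at the centre of its underside, z up. Leave it standing.
Not all that is in view belongs to the job. Of the things that look like the part that bears insert4_mid, take the one that is nearest to the robot's base at the start.

How it is judged:
On the way:
1. the orange insert, held by the gripper, has its teeth down between the jaws: its middle less than 44 mm above the hub face and within 10 mm of the hub's axis (z of insert4_mid in the frame of hub_seat below 0.044 m and horizontal distance between insert4_mid and hub_seat below 0.01 m and contact force between the fingers and insert4 above 0.5 N), for 0.05 s.
At the end, for the whole second after the job is handed in: The orange insert is meshed and home on the hub: its underside within 4 mm of the hub face, its axis within 10 mm of the hub's, collar up within 10 degrees, at rest and released (z of insert4_mid in the frame of hub_seat below 0.033 m and horizontal distance between insert4_mid and hub_seat below 0.01 m and angle between insert4_mid's own z axis and vertical below 0.175 rad and linear speed of insert4 below 0.02 m/s); the robot touches nothing.
It fails at once if the green insert is moved more than 20 mm or tipped (distance of insert3 from where it was at the start of the episode above 0.02 m or angle between insert3's own z axis and vertical above 0.4 rad).
It fails at once if the grease can is moved more than 20 mm or tipped (distance of grease_can from where it was at the start of the episode above 0.02 m or angle between grease_can's own z axis and vertical above 0.4 rad).
It also fails if it takes over 40 s, if anything falls off the work surface, if the arm or the gripper's body presses on something with over 40 N, if the wrist force passes 120 N, or if a joint passes its speed limit or range.

## Robot

A 6-joint arm with a two-finger parallel gripper is mounted at the origin on the work surface. World frame = base frame: x ahead of the robot, y to its left, z up, the work surface at z = 0. Lengths are in m, angles in rad, forces in N, time in s.
With the tool pointing down it reaches from about 0.325 to 1 m from the base axis. Payload 5.1 kg.
Tool frame: the origin (TCP) lies midway between the tips of the shut fingers; the grasp point (between the pads) lies 19 mm behind it; x points along the fingers, z is the direction in which the jaws open and shut, and the axes are right-handed (so a half turn about x gives the same grasp; the last joint's range is limited). The gripper opens to 85 mm and grips with 20 to 120 N. Pads are 22 mm wide; open, the fingers measure 114 mm over their backs; the gripper's body (76 mm by 85 mm) begins 54 mm behind the grasp point. The pads swing forward as they close: fully open they stand 13 mm farther back than shut.
Start: joints at [-1.31, 0.124, 1.65, -0, 1.367, -0.083], TCP at [0.219, -0.612, 0.208] pointing down, gripper open.
Joint ranges: [-2.61, 2.61], [-1.02, 2.33], [0.03, 2.71], [-1.35, 4.49], [0.32, 2.68], [-2.91, 2.91]. Speed limits (rad/s): [2.57, 2.57, 3.14, 3.14, 3.14, 3.14].

## Interface

Orientations are given as a unit quaternion [w, x, y, z].
In Python, from station import telemetry, vision, workorder gives the robot as it stands. The module is installed in compiled form; this text tells all that it offers.
- The arm moves only by the tool step_arm, never from a script. Its argument "moves" is a list of rows, each a list of 7 numbers: the finger opening in mm, from 0 to 85.4, then the shift along the tool's x, y, z in mm, then the turn, a rotation vector about the tool's x, y, z in rad. A call has 1 to 8 rows; each row shifts and turns the pose as measured when the row begins, along the tool's axes as they then stand; what a row does not reach is not made up. A row lasts 1/8 s, in which the tool goes at most 62.5 mm and 10.7 degrees, less where a joint would pass 70% of its speed; a pose out of reach is approached as far as the arm can. A call is refused whole if a number of a shift passes 62.5 or a number of a turn 0.188, either way. A call with a gripper value outside its range is refused whole. The fingers move at their own pace and stop on an object; "force" is the grip in N (left out, the last holds). Time passes only in rows, so rows that do not move let the fingers close. It gives the time, the measured TCP pose, the force and the opening at its end, in the units of the state.
- telemetry.state(): the state, without advancing time (a new reading comes with each control period).
- vision.get_image(name): name is "side" or "top" or "wrist"; returns a dict with "img" (400x640x3 uint8, red, green, blue), "fov_y" (degrees; the focal length in pixels is half the picture's height over the tangent of half this angle, whatever the lens; pixels are square), "cx", "cy" (the principal point, pixels), "k1" (the pictures are not rectified: a ray, as slopes to the right and down, at radius r is drawn at 1 + k1 r^2 times it, then the intrinsics apply), "rvec" (rotation vector, rad) and "tvec" (3), from world to camera coordinates, as OpenCV has them. Camera axes: x right, y down, z forward; pixel columns grow to the right and rows downward; lengths in m; the calibration is good to about 2 mm. A picture is of the moment at which its call begins. There is no depth.
- workorder.sign_off(): hands the job in, once; it reports no verdict.
The state is a dict: "time": time; "qpos": joint angles; "joint_vel": joint speeds; "effort": joint torques, N m; "position": TCP position; "tool_rot": TCP orientation; "force": force on the tool from outside, world axes, zero at the start; "moment": the same for the moment, N m; "width": opening from 0.0 (shut) to 1.0 (fully open).
Only numpy, scipy, OpenCV 4.12 (cv2) and the standard library are available. Lean on these libraries where they do the work, as an engineer would, in place of code of your own. Each camera call takes 0.05 s, during which the arm holds its last target.

## Working session

There is one attempt and no reset: what is moved stays moved. The work goes in short steps, Python scripts to look and compute and a tool call to move; the robot and the scene stay as the last step left them, time stands still between calls to the robot, and variables do not carry over. Pictures are saved under pics/ and viewed, and the job is handed in when it is done.

Besides the shell and the picture viewer there is one more tool, called after "Call:" by a JSON object that holds its "name" and its "arguments", one argument or row to a line. step_arm: Moves the arm, as the interface text tells. Its arguments: {"type":"object","properties":{"moves":{"type":"array","items":{"type":"array","items":{"type":"number"}}},"force":{"type":"number"}},"required":["moves"]}

```bash
mkdir -p pics; cat > h.py <<'E'
import numpy as np, cv2
from scipy.spatial.transform import Rotation as R
from station import telemetry, vision, workorder
def grab(name,fn=None):
    d=vision.get_image(name)
    if fn: cv2.imwrite('pics/'+fn,cv2.cvtColor(d['img'],cv2.COLOR_RGB2BGR))
    np.save('pics/'+name+'.npy',d,allow_pickle=True); return d
def load(name): return np.load('pics/'+name+'.npy',allow_pickle=True).item()
def K(d):
    f=200/np.tan(np.radians(d['fov_y'])/2)
    return np.array([[f,0,d['cx']],[0,f,d['cy']],[0,0,1.]])
def ray(d,px):
    px=np.array(px,float).reshape(-1,1,2)
    u=cv2.undistortPoints(px,K(d),np.array([d['k1'],0,0,0.])).reshape(-1,2)
    Rm=cv2.Rodrigues(np.array(d['rvec'],float))[0]
    c=-Rm.T@np.array(d['tvec'],float).ravel()
    return c,np.c_[u,np.ones(len(u))]@Rm
def onz(d,px,z):
    c,v=ray(d,px); return c+v*((z-c[2])/v[:,2])[:,None]
def proj(d,P):
    return cv2.projectPoints(np.array(P,float).reshape(-1,1,3),np.array(d['rvec'],float),np.array(d['tvec'],float),K(d),np.array([d['k1'],0,0,0.]))[0].reshape(-1,2)
E
python3 -c "
from h import *
for n in ('side','top','wrist'):
    d=grab(n,n+'0.png'); print(n,d['fov_y'],d['k1'],ray(d,[[320,200]]))
print(telemetry.state())"
```

```text
side 44.12954896015887 -0.017901447421496738 (array([ 0.31524609, -0.61039468,  0.71040585]), array([[ 0.31419888,  0.63225535, -0.70823529]]))
top 57.80801815728606 -0.005073026348447021 (array([ 0.49896077, -0.01373827,  0.89096219]), array([[ 0.11846432, -0.02563628, -0.99277782]]))
wrist 60.94424143362665 -0.030608074799837744 (array([ 0.29652991, -0.58341616,  0.37255743]), array([[-0.30434368, -0.10259046, -0.94703779]]))
{'time': 0.15, 'qpos': array([-1.30958858e+00,  1.24374245e-01,  1.65134188e+00, -1.96268970e-05,
        1.36751138e+00, -8.25699963e-02]), 'joint_vel': array([-0.0022729 , -0.00140495, -0.00269955,  0.00137474,  0.00066444,
        0.00271535]), 'effort': array([ 4.00226490e-04, -4.24226689e+01, -3.66014063e+01, -1.19488859e-04,
        4.66513462e-03,  1.04772511e-05]), 'position': array([ 0.21893404, -0.61148033,  0.20673407]), 'tool_rot': array([ 0.57770629,  0.407474  ,  0.57860208, -0.40674318]), 'force': array([-0.74381252, -1.01955553,  0.17323618]), 'moment': array([-0.01142435, -0.04127051, -0.02653641]), 'width': 0.9986301629533457}
```

View pics/top0.png

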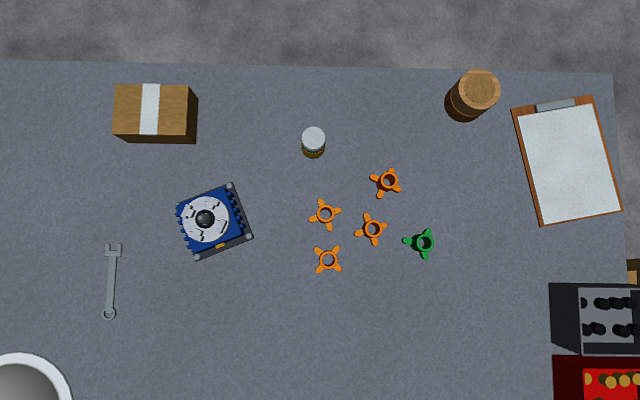

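View pics/side0.png

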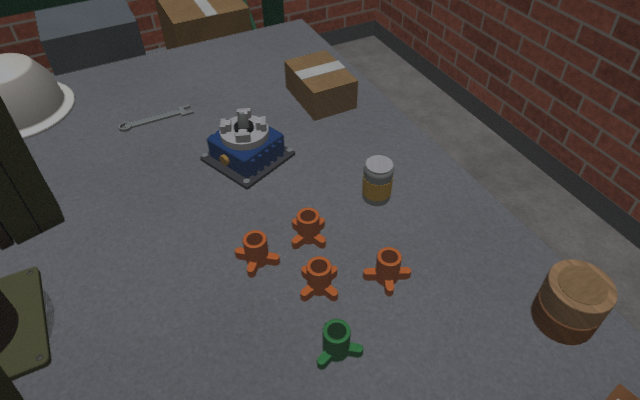

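View pics/wrist0.png

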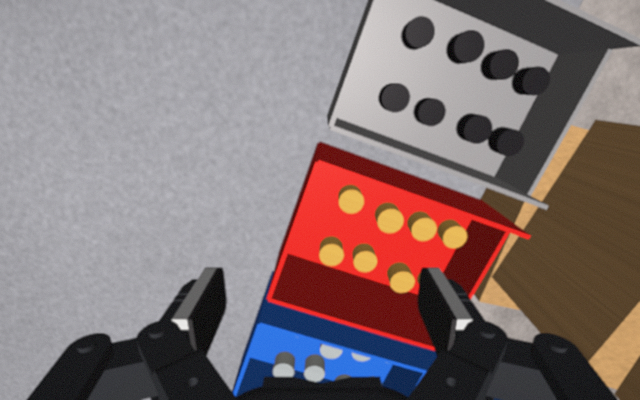

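```bash
python3 -c "
from h import *
d=load('top');s=load('side')
a=d['img'][155:285,295:450];a=cv2.resize(a,None,fx=5,fy=5,interpolation=cv2.INTER_CUBIC);cv2.imwrite('pics/c1.png',a[:,:,::-1])
a=d['img'][170:270,165:265];a=cv2.resize(a,None,fx=6,fy=6,interpolation=cv2.INTER_CUBIC);cv2.imwrite('pics/c2.png',a[:,:,::-1])
a=s['img'][90:190,190:310];a=cv2.resize(a,None,fx=6,fy=6,interpolation=cv2.INTER_CUBIC);cv2.imwrite('pics/c3.png',a[:,:,::-1])
# collars centre guess at top height
p=np.array([[326,213],[389,181],[373,228],[329,259],[426,242]])
P=onz(d,p,.058);print(np.c_[P,np.hypot(P[:,0],P[:,1])].round(3))
print(proj(s,P).round())
"
```

```text
[[ 0.568 -0.05   0.058  0.571]
 [ 0.646 -0.196  0.058  0.675]
 [ 0.536 -0.158  0.058  0.558]
 [ 0.463 -0.058  0.058  0.467]
 [ 0.505 -0.28   0.058  0.578]]
[[308. 214.]
 [387. 255.]
 [318. 263.]
 [255. 237.]
 [337. 329.]]
```

View pics/c1.png

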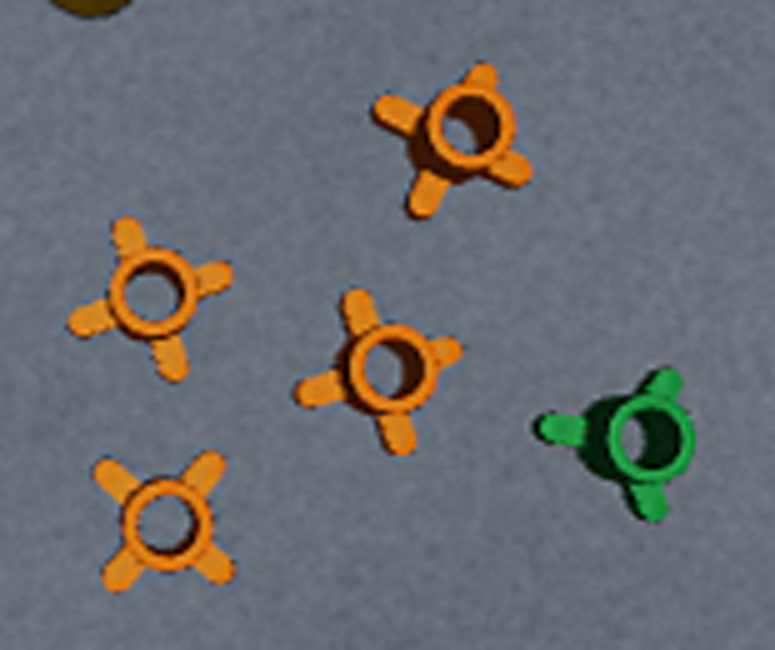

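View pics/c2.png

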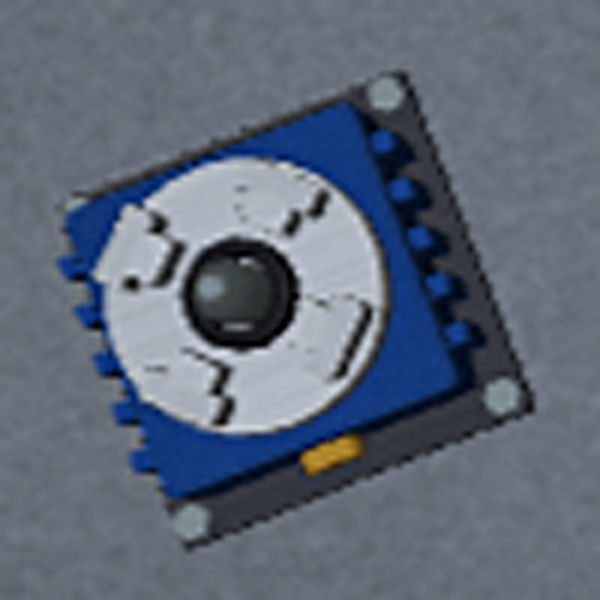

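View pics/c3.png

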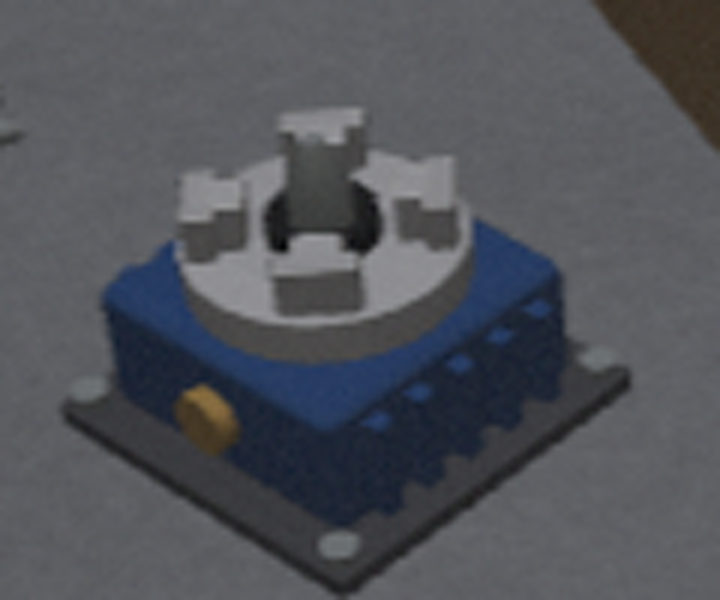

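```bash
cat >> h.py <<'E'
def omask(d,box):
    x0,y0,x1,y1=box
    hsv=cv2.cvtColor(d['img'],cv2.COLOR_RGB2HSV)
    m=cv2.inRange(hsv,(5,130,40),(22,255,255)); z=np.zeros_like(m); z[y0:y1,x0:x1]=m[y0:y1,x0:x1]; return z
def dirn(P,c,n=4,lo=.03,hi=.05):
    v=P[:,:2]-c; r=np.hypot(*v.T); k=(r>lo)&(r<hi); a=np.arctan2(v[k,1],v[k,0])
    return np.degrees(np.angle(np.exp(1j*n*a).sum())/n), k.sum()
def state():
    s=telemetry.state(); q=s['tool_rot']; Rm=R.from_quat(q,scalar_first=True).as_matrix()
    return s,Rm
E
python3 -c "
from h import *
d=load('top');m=omask(d,(300,240,355,285))
c=cv2.findContours(m,cv2.RETR_CCOMP,cv2.CHAIN_APPROX_NONE)
ys,xs=np.nonzero(m);P=onz(d,np.c_[xs,ys],.018)
for k in range(3):
  cc,_=cv2.minEnclosingCircle(P[:,:2].astype(np.float32)); print(cc,dirn(P,np.array(cc)),np.ptp(P,axis=0));break
for cn,h in zip(c[0],c[1][0]):
  if h[3]>=0: q=onz(d,cn.reshape(-1,2).astype(float),.058); print('hole',q.mean(0),np.ptp(q,axis=0))
s=load('side')
m=omask(s,(230,225,285,275));ys,xs=np.nonzero(m);print(xs.min(),xs.max(),ys.min(),ys.max())
st,Rm=state();print(Rm.round(3))
P=onz(d,[[205,218]],.1);print(P)
"
```

```text
(0.4618881940841675, -0.05610715597867966) (np.float64(-39.27607763202908), np.int64(105)) [6.68285246e-02 6.50828758e-02 2.22044605e-16]
hole [ 0.44990202 -0.06005782  0.058     ] [0.00449558 0.00455149 0.        ]
hole [ 0.46262505 -0.05515973  0.058     ] [2.94396657e-02 2.96949987e-02 1.11022302e-16]
235 278 230 274
[[-0.     0.941  0.337]
 [ 0.002  0.337 -0.941]
 [-1.     0.    -0.002]]
[[0.54962445 0.21578984 0.1       ]]
```

Call:
{"name": "step_arm", "arguments": {
  "moves": [
    [85,0,41,-44,0,0,0],
    [85,0,41,-44,0,0,0],
    [85,0,41,-44,0,0,0],
    [85,0,41,-44,0,0,0],
    [85,0,41,-44,0,0,0],
    [85,0,41,-44,0,0,0],
    [85,0,41,-44,0,0,0],
    [85,0,41,-44,0,0,0]
  ]
}}

```text
time: 1.15
position: [0.4125, -0.159, 0.2048]
tool_rot: [0.575, 0.411, 0.577, -0.408]
force: [1.3, -0.7, 0.4]
width: 0.997
```

Call:
{"name": "step_arm", "arguments": {
  "moves": [
    [85,0,36,-44,0,0,0],
    [85,0,36,-44,0,0,0],
    [85,0,36,-44,0,0,0],
    [85,0,36,-44,0,0,0],
    [85,0,36,-44,0,0,0],
    [85,0,36,-44,0,0,0],
    [85,0,36,-44,0,0,0],
    [85,0,0,0,0,0,0]
  ]
}}

```text
time: 2.15
position: [0.5508, 0.2318, 0.205]
tool_rot: [0.577, 0.409, 0.578, -0.407]
force: [0.1, 0.7, -0.7]
width: 0.997
```

```bash
python3 -c "
from h import *
d=grab('wrist','w1.png');s=state()[0];print(s['position'],s['time'])
p=proj(d,[[.55,.216,.08],[.55,.216,.12]]);print(p)
c=p[0].astype(int);a=d['img'][max(0,c[1]-110):c[1]+110,c[0]-130:c[0]+130];a=cv2.resize(a,None,fx=3,fy=3,interpolation=cv2.INTER_CUBIC)[:600,:800];cv2.imwrite('pics/w1c.png',a[:,:,::-1]);print(max(0,c[1]-110),c[0]-130)
"
```

```text
[0.55041342 0.23030074 0.20497513] 2.2
[[338.71063877 189.5421962 ]
 [341.05308305 204.35595832]]
79 208
```

View pics/w1.png

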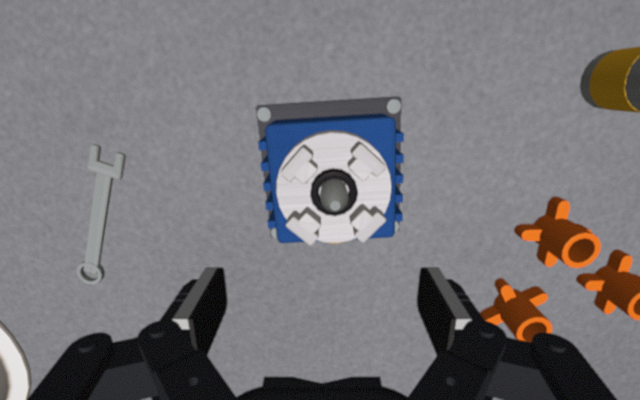

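The wrist view shows the hub face (white disc) centred near (334,187), with jaws at (297,163), (366,160), (303,226), (369,222), so the gaps lie along the housing's sides.

```bash
python3 -c "
from h import *
d=load('wrist');a=d['img'][120:255,255:415];a=cv2.resize(a,None,fx=5,fy=5,interpolation=cv2.INTER_CUBIC)[:600,:800];cv2.imwrite('pics/w1d.png',a[:,:,::-1])
"
```

```text
(no output)
```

View pics/w1d.png

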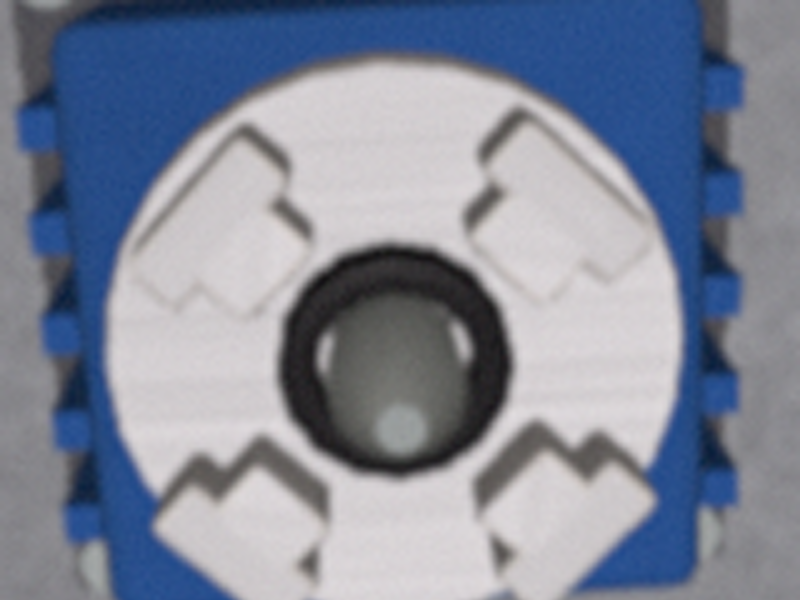

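```bash
python3 -c "
from h import *
d=load('wrist')
hsv=cv2.cvtColor(d['img'],cv2.COLOR_RGB2HSV)
m=cv2.inRange(hsv,(0,0,150),(179,60,255));z=np.zeros_like(m);z[120:250,262:402]=m[120:250,262:402]
c=max(cv2.findContours(z,cv2.RETR_EXTERNAL,cv2.CHAIN_APPROX_NONE)[0],key=cv2.contourArea).reshape(-1,2).astype(float)
P=onz(d,c,.08)
# robust circle
from scipy.optimize import least_squares
f=least_squares(lambda p:np.hypot(P[:,0]-p[0],P[:,1]-p[1])-p[2],[.55,.215,.05],loss='soft_l1',f_scale=.001);print(f.x)
# dark black ring
t=load('top')
hsv=cv2.cvtColor(t['img'],cv2.COLOR_RGB2HSV)
m=cv2.inRange(hsv,(0,0,130),(179,60,255));z=np.zeros_like(m);z[190:250,175:235]=m[190:250,175:235]
c=max(cv2.findContours(z,cv2.RETR_EXTERNAL,cv2.CHAIN_APPROX_NONE)[0],key=cv2.contourArea).reshape(-1,2).astype(float)
P=onz(t,c,.08)
f=least_squares(lambda p:np.hypot(P[:,0]-p[0],P[:,1]-p[1])-p[2],[.55,.215,.05],loss='soft_l1',f_scale=.001);print('top',f.x)
# housing yaw: bolts? base corners
hsv=cv2.cvtColor(d['img'],cv2.COLOR_RGB2HSV)
m=cv2.inRange(hsv,(105,120,30),(125,255,255));m=cv2.morphologyEx(m,cv2.MORPH_OPEN,np.ones((9,9)))
ys,xs=np.nonzero(m);print(xs.min(),xs.max(),ys.min(),ys.max())
q=onz(d,[[264,114],[394,105]],.012);v=q[1]-q[0];print('bolts',q,np.degrees(np.arctan2(v[1],v[0])))
"
```

```text
[0.54832427 0.22052122 0.05080243]
top [0.54948257 0.2212177  0.05044127]
260 401 115 241
bolts [[0.58229007 0.30666539 0.012     ]
 [0.63518079 0.18400478 0.012     ]] -66.67450248040748
```

```bash
python3 -c "
from h import *
d=load('wrist')
for a,b in [((245,125),(135,250)),((520,110),(650,245)),((265,440),(327,517)),((540,425),(480,505)),((545,455),(490,515))]:
  q=onz(d,np.array([a,b])/5+[255,120],.1);v=q[1]-q[0];print((np.degrees(np.arctan2(v[1],v[0]))-45)%90,q.mean(0))
# pin tip at (400,428)
print(onz(d,np.array([[400,428]])/5+[255,120],.12), onz(d,np.array([[395,358]])/5+[255,120],.082))
"
```

```text
22.596198495283772 [0.56826632 0.26327043 0.1       ]
19.48274951593814 [0.5911436  0.20345086 0.1       ]
11.113013200113016 [0.52644195 0.23054313 0.1       ]
30.70697613396709 [0.54092001 0.19700641 0.1       ]
25.134261032959955 [0.53796376 0.19445607 0.1       ]
[[0.54744889 0.22011214 0.12      ]] [[0.54734515 0.21958456 0.082     ]]
```

Call:
{"name": "step_arm", "arguments": {
  "moves": [
    [85,0,-36,48,0,0,0],
    [85,0,-36,48,0,0,0],
    [85,0,-36,48,0,0,0],
    [85,0,-36,48,0,0,0],
    [85,0,-36,48,0,0,0],
    [85,0,0,0,0,0,0]
  ]
}}

```text
time: 2.95
position: [0.4539, -0.0682, 0.2029]
tool_rot: [0.577, 0.41, 0.576, -0.41]
force: [0.3, -0.2, 0.5]
width: 0.996
```

```bash
python3 -c "
from h import *
d=grab('wrist','w2.png');s,Rm=state();print(s['position'],s['time'])
p=proj(d,[[.462,-.0555,0.058]])[0];print(p)
x,y=p.astype(int);m=omask(d,(x-70,max(0,y-70),x+70,y+70))
c=cv2.findContours(m,cv2.RETR_CCOMP,cv2.CHAIN_APPROX_NONE)
i=max(range(len(c[0])),key=lambda i:cv2.contourArea(c[0][i]));C=c[0][i].reshape(-1,2).astype(float)
P=onz(d,C,.018);cc,r=cv2.minEnclosingCircle(P[:,:2].astype(np.float32));print('teeth',cc,r,dirn(P,np.array(cc)))
for cn,h in zip(c[0],c[1][0]):
  if h[3]>=0 and len(cn)>15: q=onz(d,cn.reshape(-1,2).astype(float),.058); print('hole',cv2.minEnclosingCircle(q[:,:2].astype(np.float32)),q.mean(0))
"
```

```text
[ 0.45444679 -0.06667928  0.20294125] 3.0
[311.72537063 164.80704062]
teeth (0.4605560004711151, -0.05686631426215172) 0.041414156556129456 (np.float64(-39.7308221124374), np.int64(136))
hole ((0.4668630361557007, -0.05564166232943535), 0.012032811529934406) [ 0.46654815 -0.05550906  0.058     ]
```

View pics/w2.png

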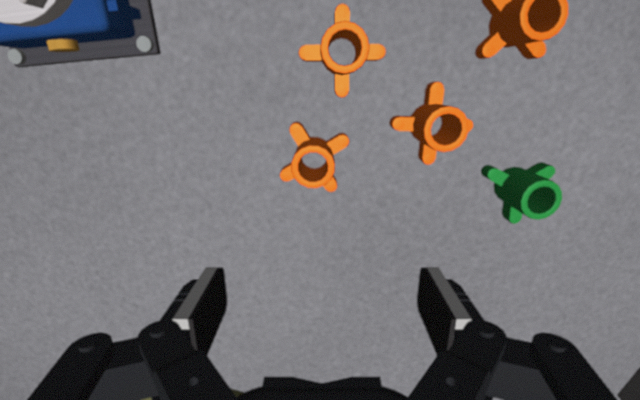

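Call:
{"name": "step_arm", "arguments": {
  "moves": [
    [85,0,10,-8,0,0,0],
    [85,40,0,0,0,0,0],
    [85,45,0,0,0,0,0],
    [85,0,0,0,0,0,0]
  ]
}}

```text
time: 3.5
position: [0.4637, -0.0506, 0.1173]
tool_rot: [0.579, 0.408, 0.577, -0.407]
force: [-0.3, -0.4, 0.3]
width: 0.996
```

```bash
python3 -c "
from h import *
s,Rm=state();print(s['position'],s['time'],Rm.round(4)); e=np.array([.4615,-.056,.027])-s['position'];print(Rm.T@e*1000)
grab('wrist','w3.png')
"
```

```text
[ 0.46371731 -0.05063249  0.1173208 ] 3.5 [[ 3.800e-03  9.421e-01  3.355e-01]
 [ 4.000e-04  3.355e-01 -9.421e-01]
 [-1.000e+00  3.700e-03  9.000e-04]]
[90.30956716 -4.22202377  4.23447582]
```

View pics/w3.png

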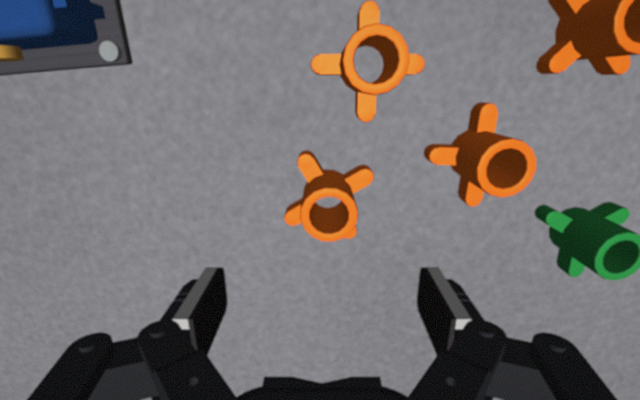

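The wrist view shows the orange target collar at (329,214), between the fingers and slightly right of their centre (322). That agrees with the computed correction.

Call:
{"name": "step_arm", "arguments": {
  "moves": [
    [85,0,-4,4,0,0,0],
    [85,30,0,0,0,0,0],
    [85,30,0,0,0,0,0],
    [85,0,0,0,0,0,0]
  ]
}}

```text
time: 4.05
position: [0.4711, -0.0569, 0.0687]
tool_rot: [0.586, 0.41, 0.571, -0.403]
force: [0.2, 0.8, 0.5]
width: 0.996
```

```bash
python3 -c "
from h import *
s,Rm=state();print(s['position'],s['time'],s['force'],Rm.round(4)); e=np.array([.4615,-.056,.027])-s['position'];print(Rm.T@e*1000)
d=grab('wrist','w4.png')
for z in (.058,): print(proj(d,[[.4615,-.056,z]]))
"
```

```text
[ 0.47111314 -0.05690506  0.06870543] 4.05 [0.171176   0.83331435 0.53454985] [[ 0.0241  0.9407  0.3383]
 [-0.0044  0.3385 -0.941 ]
 [-0.9997  0.0212  0.0123]]
[41.45686703 -9.62231888 -4.61665276]
[[315.02288592 251.74845219]]
```

View pics/w4.png

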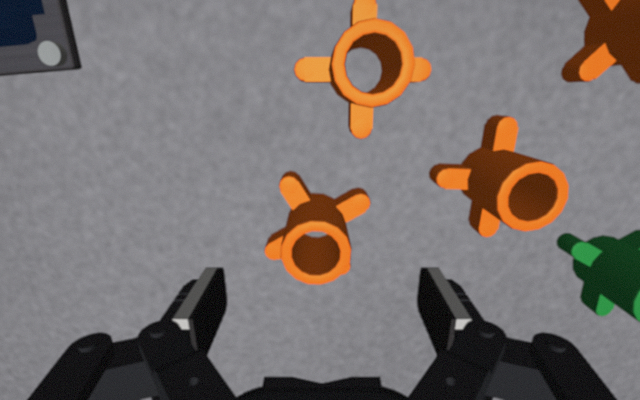

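```bash
cat >> h.py <<'E'
def need(pos,yaw):
    s,Rm=state(); a=np.radians(yaw) # yaw of tool z
    x=np.array([0,0,-1.]);z=np.array([np.cos(a),np.sin(a),0]);T=np.c_[x,np.cross(z,x),z]
    print('t',s['time'],'pos',s['position'].round(4),'f',s['force'].round(1),'m',s['moment'].round(2),'w',round(s['width'],3),'yaw',np.degrees(np.arctan2(Rm[1,2],Rm[0,2])).round(1))
    print('shift',(Rm.T@(np.array(pos)-s['position'])*1000).round(1),'turn',R.from_matrix(Rm.T@T).as_rotvec().round(3))
E
python3 -c "
from h import *
need([.4615,-.056,.0627],-70)"
```

```text
t 4.1 pos [ 0.4726 -0.0572  0.0704] f [0.1 0.5 0.7] m [-0.01 -0.02 -0.01] w 0.996 yaw -70.2
shift [  7.4 -10.2  -5. ] turn [-0.004  0.014 -0.024]
```

Call:
{"name": "step_arm", "arguments": {
  "moves": [
    [85,0,-10,-5,0,0.014,-0.024],
    [85,0,0,0,0,0,0]
  ]
}}

```text
time: 4.35
position: [0.4633, -0.0565, 0.0742]
tool_rot: [0.58, 0.407, 0.577, -0.406]
force: [0.3, 0.3, -0.5]
width: 0.997
```

```bash
python3 -c "
from h import *
need([.4615,-.056,.027],-70)"
```

```text
t 4.35 pos [ 0.4633 -0.0565  0.0742] f [ 0.3  0.3 -0.5] m [0.01 0.03 0.  ] w 0.997 yaw -70.2
shift [47.2 -1.7 -1.2] turn [-0.004  0.003 -0.004]
```

Call:
{"name": "step_arm", "arguments": {
  "moves": [
    [85,25,-1,-1,0,0,0],
    [85,18,0,0,0,0,0],
    [85,0,0,0,0,0,0]
  ]
}}

```text
time: 4.72
position: [0.4652, -0.0567, 0.0345]
tool_rot: [0.582, 0.408, 0.574, -0.405]
force: [-1.0, 0.2, -0.0]
width: 0.995
```

```bash
python3 -c "
from h import *
need([.4615,-.056,.027],-70);grab('wrist','w5.png');grab('side','s5.png')"
```

```text
t 4.725 pos [ 0.4652 -0.0567  0.0345] f [-1.   0.2 -0. ] m [0.   0.03 0.03] w 0.995 yaw -70.2
shift [ 7.4 -3.3 -2. ] turn [-0.004  0.007 -0.01 ]
```

View pics/w5.png

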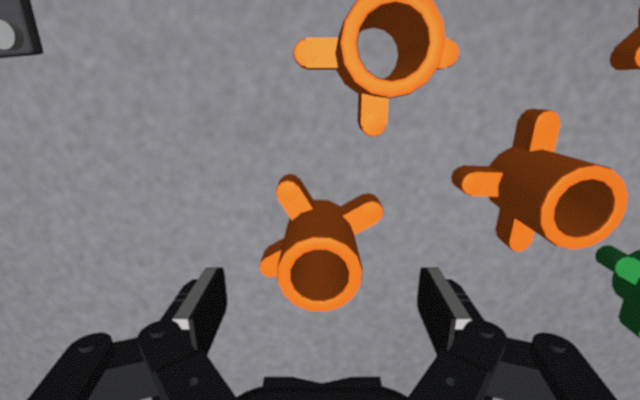

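View pics/s5.png

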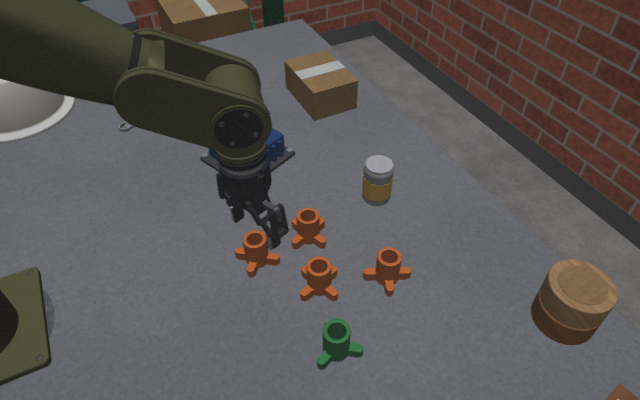

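```bash
python3 -c "
from h import *
st,Rm=state();w=load('wrist');s=load('side');p=st['position']
for dx in (0,-.013,-.019,-.032):
  for dz in (-.0427,0,.0427):
    q=p+Rm@[dx,0,dz];print(dx,dz,q.round(3),proj(w,[q]).round(),proj(s,[q]).round())
print(proj(w,[[.4615,-.056,.058]]),proj(s,[[.4615,-.056,.058]]))
print(ray(w,[[320,200]]),p,st['qpos'])
"
```

```text
0 -0.0427 [ 0.452 -0.017  0.036] [[244. 245.]] [[242. 232.]]
0 0 [ 0.466 -0.057  0.036] [[324. 245.]] [[258. 244.]]
0 0.0427 [ 0.481 -0.097  0.036] [[403. 245.]] [[274. 257.]]
-0.013 -0.0427 [ 0.452 -0.017  0.049] [[239. 257.]] [[241. 227.]]
-0.013 0 [ 0.466 -0.057  0.049] [[324. 257.]] [[257. 240.]]
-0.013 0.0427 [ 0.481 -0.097  0.049] [[409. 257.]] [[274. 253.]]
-0.019 -0.0427 [ 0.452 -0.017  0.055] [[236. 263.]] [[241. 225.]]
-0.019 0 [ 0.466 -0.057  0.055] [[324. 263.]] [[257. 237.]]
-0.019 0.0427 [ 0.481 -0.097  0.055] [[412. 263.]] [[273. 250.]]
-0.032 -0.0427 [ 0.452 -0.017  0.068] [[229. 277.]] [[240. 220.]]
-0.032 0 [ 0.466 -0.057  0.068] [[324. 277.]] [[256. 233.]]
-0.032 0.0427 [ 0.48  -0.097  0.068] [[419. 277.]] [[273. 245.]]
[[318.85343315 273.63066422]] [[253.7839248  236.80487133]]
(array([ 0.54073028, -0.02783419,  0.2012764 ]), array([[-0.29255349, -0.10768425, -0.95018262]])) [ 0.46643562 -0.05701129  0.03587123] [-2.35803409e-01 -1.13147897e-01  2.19679312e+00 -2.43641850e-04
  1.04288387e+00  9.89918272e-01]
```

Call:
{"name": "step_arm", "arguments": {
  "moves": [
    [85,5,-5,-2,0,0.007,-0.01],
    [85,4,0,0,0,0,0],
    [85,0,0,0,0,0,0]
  ]
}}

```text
time: 5.2
position: [0.4622, -0.0572, 0.0284]
tool_rot: [0.58, 0.407, 0.577, -0.406]
force: [-0.3, 0.9, 0.8]
width: 0.993
```

```bash
python3 -c "
from h import *
need([.4615,-.056,.027],-70)"
```

```text
t 5.2 pos [ 0.4622 -0.0572  0.0284] f [-0.3  0.9  0.8] m [-0.    0.    0.02] w 0.993 yaw -70.2
shift [ 1.4 -0.3 -1.4] turn [-0.004  0.003 -0.005]
```

Good. Close.

Call:
{"name": "step_arm", "arguments": {
  "moves": [
    [40,0,0,0,0,0,0],
    [30,0,0,0,0,0,0],
    [30,0,0,0,0,0,0],
    [30,0,0,0,0,0,0],
    [30,0,0,0,0,0,0]
  ],
  "force": 50
}}

```text
time: 5.82
position: [0.4625, -0.0573, 0.0293]
tool_rot: [0.58, 0.407, 0.577, -0.406]
force: [-1.7, -0.4, 0.2]
width: 0.448
```

```bash
python3 -c "
from h import *
need([.4615,-.056,.17],-70)"
```

```text
t 5.825 pos [ 0.4625 -0.0573  0.0293] f [-1.7 -0.4  0.2] m [-0.02  0.11 -0.05] w 0.448 yaw -70.2
shift [-1.407e+02  1.000e-01 -1.100e+00] turn [-0.004  0.003 -0.005]
```

Call:
{"name": "step_arm", "arguments": {
  "moves": [
    [30,-20,0,0,0,0,0],
    [30,-45,0,0,0,0,0],
    [30,-50,0,0,0,0,0],
    [30,-50,0,0,0,0,0],
    [30,0,0,0,0,0,0]
  ]
}}

```text
time: 6.45
position: [0.4594, -0.0565, 0.195]
tool_rot: [0.578, 0.407, 0.579, -0.407]
force: [0.4, -0.2, -0.9]
width: 0.451
```

```bash
python3 -c "
from h import *
need([.548,.2205,.2],-98);grab('wrist','w6.png')"
```

```text
t 6.45 pos [ 0.4594 -0.0565  0.195 ] f [ 0.4 -0.2 -0.9] m [-0.02 -0.04 -0.01] w 0.451 yaw -70.2
shift [  -4.9  177.  -230.7] turn [ 0.485 -0.001  0.   ]
```

View pics/w6.png

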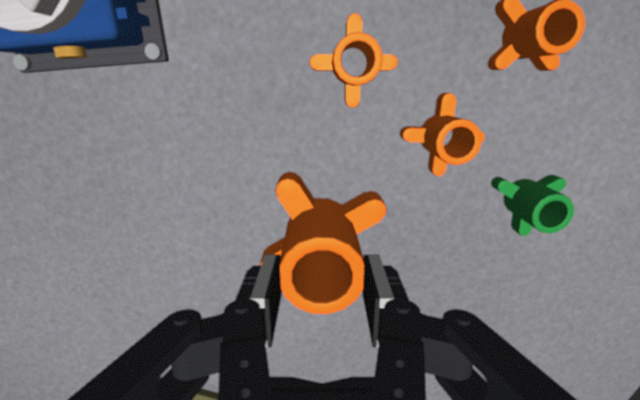

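Call:
{"name": "step_arm", "arguments": {
  "moves": [
    [30,0,35,-46,0,0,0],
    [30,0,35,-46,0,0,0],
    [30,0,35,-46,0,0,0],
    [30,0,30,-40,0,0,0],
    [30,0,20,-26,0,0,0],
    [30,0,0,0,0.16,0,0],
    [30,0,0,0,0.16,0,0],
    [30,0,0,0,0.15,0,0]
  ]
}}

```text
time: 7.5
position: [0.5265, 0.1939, 0.1674]
tool_rot: [-0.456, -0.523, -0.471, 0.546]
force: [0.6, -0.0, -1.0]
width: 0.451
```

```bash
python3 -c "
from h import *
need([.548,.2205,.2],-98)"
```

```text
t 7.5 pos [0.5265 0.1939 0.1674] f [ 0.6 -0.  -1. ] m [ 0.05 -0.01 -0.03] w 0.451 yaw -98.1
shift [-33.5  16.3 -29. ] turn [-0.002  0.01   0.037]
```

Call:
{"name": "step_arm", "arguments": {
  "moves": [
    [30,-33,0,0,0,0,0],
    [30,0,16,-29,0,0.01,0.037],
    [30,0,0,0,0,0,0]
  ]
}}

```text
time: 7.88
position: [0.5434, 0.2197, 0.1895]
tool_rot: [-0.461, -0.529, -0.465, 0.54]
force: [-1.2, 0.2, -2.1]
width: 0.447
```

```bash
python3 -c "
from h import *
need([.548,.2205,.18],-98);grab('wrist','w7.png');grab('side','s7.png');grab('top','t7.png')"
```

```text
t 7.875 pos [0.5434 0.2197 0.1895] f [-1.2  0.2 -2.1] m [-0.03 -0.   -0.01] w 0.447 yaw -98.2
shift [ 9.4  4.5 -1.5] turn [-0.004  0.007  0.014]
```

View pics/w7.png

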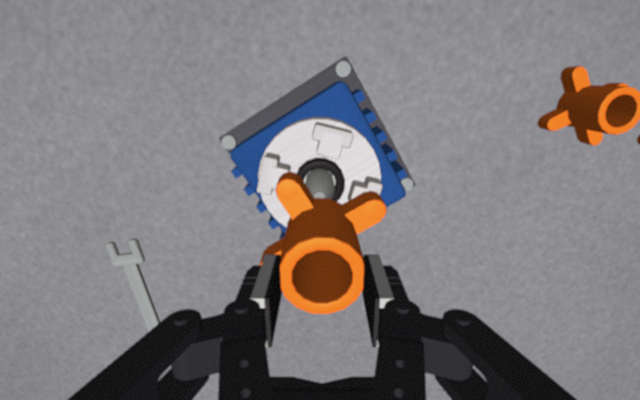

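View pics/s7.png

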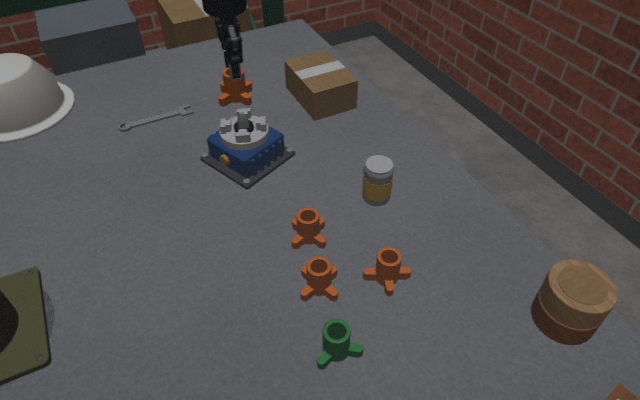

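View pics/t7.png

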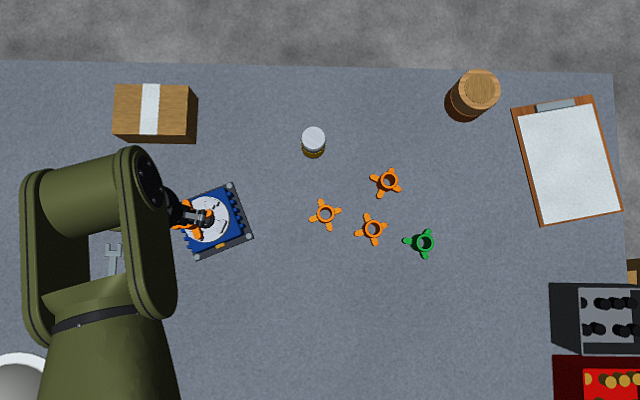

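```bash
cat > m.py <<'E'
from h import *
d=load('wrist');st,Rm=state();p=st['position']
m=omask(d,(255,160,400,320));hsv=cv2.cvtColor(d['img'],cv2.COLOR_RGB2HSV)
br=cv2.bitwise_and(m,cv2.inRange(hsv,(0,0,190),(179,255,255)))
n,l,stt,ce=cv2.connectedComponentsWithStats(br)
u=p[2]-.0293
for i in range(1,n):
  if stt[i,4]<60: continue
  ys,xs=np.nonzero(l==i); zz=u+.018 if ce[i,1]<230 else u+.058
  if ce[i,1]>=230:
    (cx,cy),ax,an=cv2.fitEllipse(cv2.convexHull(np.c_[xs,ys].astype(np.int32))); q=onz(d,[[cx,cy]],zz); C=q[0]; print('rim',(cx,cy),q,'tool',Rm.T@(q[0]-p)*1000)
T=[]
for i in range(1,n):
  if stt[i,4]<60 or ce[i,1]>=230: continue
  ys,xs=np.nonzero(l==i); q=onz(d,np.c_[xs,ys],u+.018); v=q[:,:2]-C[:2]; r=np.hypot(*v.T); k=r>.03; a=np.degrees(np.arctan2(v[k,1],v[k,0])); print('tooth',ce[i],a.mean(),r.max())
E
python3 m.py
```

```text
rim (321.64666748046875, 275.2414855957031) [[0.5438925  0.21978904 0.21948961]] tool [-28.70559583  -0.29178484  -0.98353047]
tooth [292.49186047 197.32093023] 24.42174943730999 0.03966398817121843
tooth [366.60221675 214.72413793] -69.61650354758976 0.03968775844586971
```

Call:
{"name": "step_arm", "arguments": {
  "moves": [
    [30,0,4.5,-1,0,0.007,0.014],
    [30,15,0,0,0,0,0],
    [30,0,0,0,0,0,0]
  ]
}}

```text
time: 8.4
position: [0.5474, 0.2176, 0.173]
tool_rot: [-0.462, -0.535, -0.462, 0.535]
force: [-0.5, 0.6, -1.8]
width: 0.45
```

```bash
python3 -c "
from h import *
need([.548,.2205,.145],-98)"
```

```text
t 8.4 pos [0.5474 0.2176 0.173 ] f [-0.5  0.6 -1.8] m [0.02 0.   0.04] w 0.45 yaw -98.4
shift [28.   0.2 -3. ] turn [-0.006  0.     0.   ]
```

Call:
{"name": "step_arm", "arguments": {
  "moves": [
    [30,0,0,-3,0,0,0],
    [30,14,0,0,0,0,0],
    [30,10,0,0,0,0,0],
    [30,0,0,0,0,0,0]
  ]
}}

```text
time: 8.9
position: [0.5476, 0.2206, 0.147]
tool_rot: [-0.462, -0.535, -0.462, 0.536]
force: [-0.3, -0.5, -2.0]
width: 0.449
```

```bash
python3 -c "
from h import *
need([.548,.2205,.13],-98);grab('side','s8.png');grab('wrist','w8.png')
s=load('side')['img'][50:190,180:310];cv2.imwrite('pics/s8c.png',cv2.resize(s,None,fx=4,fy=4,interpolation=cv2.INTER_CUBIC)[:,:,::-1])"; python3 m.py
```

```text
t 8.9 pos [0.5476 0.2206 0.147 ] f [-0.3 -0.5 -2. ] m [ 0.01 -0.    0.04] w 0.449 yaw -98.4
shift [17.   0.4  0.1] turn [-0.006  0.001  0.001]
rim (321.6371765136719, 275.251220703125) [[0.54754048 0.22076564 0.17687672]] tool [-28.70046117  -0.70284598   0.16228583]
tooth [292.40809249 197.30520231] 24.36536049045047 0.0405086393188484
tooth [366.45226131 214.48366834] -68.25595872869789 0.0401530683923905
```

View pics/s8c.png

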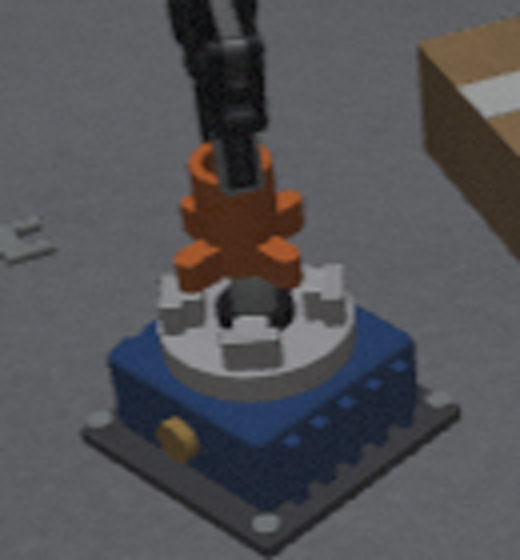

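View pics/w8.png

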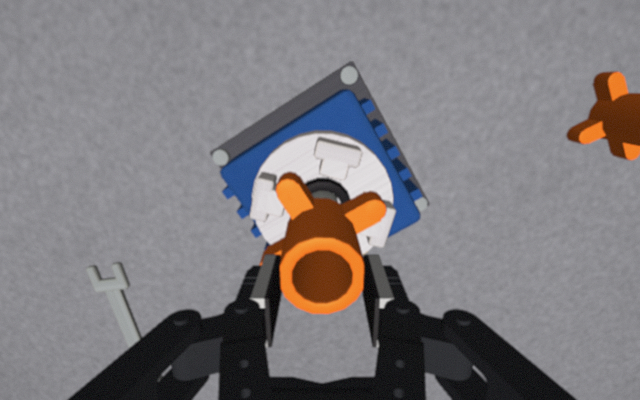

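The side crop shows the insert centred over the pin, its lower teeth pointing into the gaps on either side of the front jaw. The wrist view agrees, with a jaw midway between the two visible teeth.

Call:
{"name": "step_arm", "arguments": {
  "moves": [
    [30,6,0,0,0,0,0],
    [30,6,0,0,0,0,0],
    [30,4,0,0,0,0,0],
    [30,0,0,0,0,0,0]
  ]
}}

```text
time: 9.5
position: [0.5488, 0.2209, 0.1319]
tool_rot: [0.463, 0.536, 0.462, -0.535]
force: [-0.7, 0.8, -2.5]
width: 0.453
```

```bash
python3 -c "
from h import *
need([.548,.2205,.119],-98.5)"
```

```text
t 9.5 pos [0.5488 0.2209 0.1319] f [-0.7  0.8 -2.5] m [-0.02 -0.06 -0.01] w 0.453 yaw -98.4
shift [12.9 -0.7  0.6] turn [ 0.002 -0.001 -0.002]
```

Call:
{"name": "step_arm", "arguments": {
  "moves": [
    [30,4,0,0,0,0,0],
    [30,4,0,0,0,0,0],
    [30,3,0,0,0,0,0],
    [30,0,0,0,0,0,0]
  ]
}}

```text
time: 10.0
position: [0.549, 0.221, 0.1203]
tool_rot: [0.463, 0.536, 0.462, -0.534]
force: [0.5, 0.3, -0.2]
width: 0.45
```

```bash
python3 -c "
from h import *
need([.548,.2205,.109],-98.5)"
```

```text
t 10.0 pos [0.549  0.221  0.1203] f [ 0.5  0.3 -0.2] m [-0.02  0.    0.03] w 0.45 yaw -98.4
shift [11.3 -0.9  0.6] turn [ 0.002 -0.001 -0.002]
```

Call:
{"name": "step_arm", "arguments": {
  "moves": [
    [30,4,0,0,0,0,0],
    [30,4,0,0,0,0,0],
    [30,4,0,0,0,0,0],
    [30,0,0,0,0,0,0]
  ],
  "force": 70
}}

```text
time: 10.5
position: [0.5502, 0.2211, 0.1107]
tool_rot: [0.463, 0.537, 0.461, -0.534]
force: [-0.5, 0.2, -0.1]
width: 0.439
```

```bash
python3 -c "
from h import *
need([.548,.2205,.109],-98.5)
grab('side','s9.png')
s=load('side')['img'][50:190,180:310];cv2.imwrite('pics/s9c.png',cv2.resize(s,None,fx=4,fy=4,interpolation=cv2.INTER_CUBIC)[:,:,::-1])"
```

```text
t 10.5 pos [0.5502 0.2211 0.1107] f [-0.5  0.2 -0.1] m [-0.13  0.26 -0.04] w 0.439 yaw -98.4
shift [ 1.7 -2.   0.9] turn [ 0.002 -0.001 -0.005]
```

View pics/s9c.png

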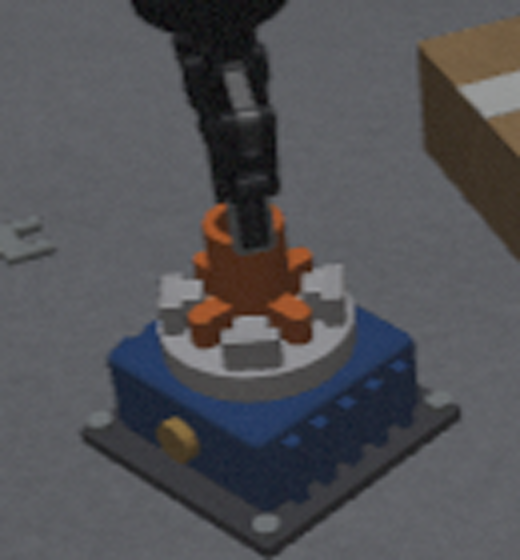

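The side view shows the teeth down in the gaps and nearly on the face. I'll press until it bottoms.

Call:
{"name": "step_arm", "arguments": {
  "moves": [
    [30,3,-2,1,0,0,0],
    [30,3,0,0,0,0,0]
  ]
}}

```text
time: 10.8
position: [0.5504, 0.2216, 0.1093]
tool_rot: [0.464, 0.539, 0.461, -0.532]
force: [-6.6, -2.0, 18.2]
width: 0.436
```

```bash
python3 -c "
from h import *
need([.548,.2205,.109],-98.5)"
```

```text
t 10.8 pos [0.5504 0.2216 0.1093] f [-6.6 -2.  18.2] m [-0.95  1.45 -0.22] w 0.436 yaw -98.4
shift [ 0.2 -2.2  1.5] turn [ 0.002 -0.005 -0.01 ]
```

Call:
{"name": "step_arm", "arguments": {
  "moves": [
    [30,4,0,0,0,0,0],
    [30,3,0,0,0,0,0],
    [30,0,0,0,0,0,0]
  ]
}}

```text
time: 11.18
position: [0.5508, 0.2213, 0.1099]
tool_rot: [0.465, 0.538, 0.46, -0.532]
force: [-1.6, -1.0, -2.0]
width: 0.439
```

```bash
python3 -c "
from h import *
need([.548,.2205,.109],-98.5)"
```

```text
t 11.175 pos [0.5508 0.2213 0.1099] f [-1.6 -1.  -2. ] m [-0.31  0.29 -0.05] w 0.439 yaw -98.3
shift [ 0.9 -2.7  1.2] turn [ 0.003 -0.002 -0.011]
```

Bottomed: no further travel. Release, opening gradually and then straight up.

Call:
{"name": "step_arm", "arguments": {
  "moves": [
    [55,0,0,0,0,0,0],
    [70,0,0,0,0,0,0],
    [85,0,0,0,0,0,0],
    [85,0,0,0,0,0,0],
    [85,0,0,0,0,0,0]
  ]
}}

```text
time: 11.8
position: [0.5509, 0.2216, 0.108]
tool_rot: [0.464, 0.538, 0.46, -0.532]
force: [0.0, 0.4, 0.0]
width: 0.991
```

```bash
python3 -c "
from h import *
need([.548,.2205,.109],-98.5);grab('wrist','w10.png')"
```

```text
t 11.8 pos [0.5509 0.2216 0.108 ] f [0.  0.4 0. ] m [-0.01  0.03  0.02] w 0.991 yaw -98.3
shift [-1.  -2.7  1.5] turn [ 0.003 -0.003 -0.011]
```

View pics/w10.png

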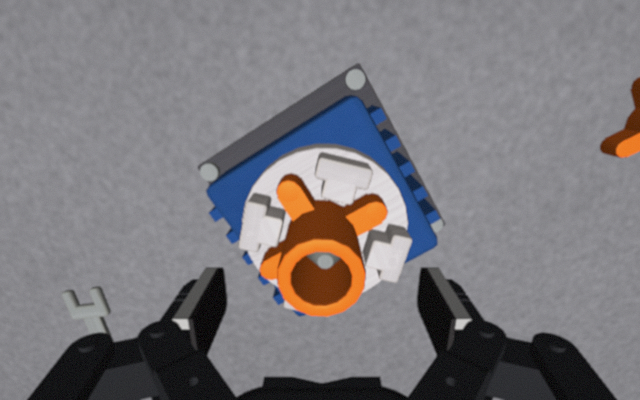

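The fingers are clear of the collar, which sits at (320,278) with the teeth in the gaps and the pin tip visible in the bore at (325,262). Retreat upward.

Call:
{"name": "step_arm", "arguments": {
  "moves": [
    [85,-20,0,0,0,0,0],
    [85,-40,0,0,0,0,0],
    [85,-50,0,0,0,0,0],
    [85,-30,0,0,0,0,0],
    [85,0,-50,0,0,0,0],
    [85,0,-50,0,0,0,0],
    [85,0,0,0,0,0,0],
    [85,0,0,0,0,0,0]
  ]
}}

```text
time: 12.85
position: [0.4503, 0.2369, 0.2642]
tool_rot: [0.466, 0.544, 0.458, -0.527]
force: [-0.3, 1.0, 0.2]
width: 0.994
```

```bash
python3 -c "
from h import *
need([.548,.2205,.109],-98.5);grab('side','s11.png');grab('top','t11.png')
s=load('side');d=s['img'][50:190,180:310];cv2.imwrite('pics/s11c.png',cv2.resize(d,None,fx=4,fy=4,interpolation=cv2.INTER_CUBIC)[:,:,::-1])
m=omask(s,(215,85,275,165));hs=cv2.findContours(m,cv2.RETR_EXTERNAL,cv2.CHAIN_APPROX_NONE)[0];ys,xs=np.nonzero(m);print(xs.min(),xs.max(),ys.min(),ys.max())
a=np.linspace(0,6.28,60)
for u in (.08,.084,.09):
  q=proj(s,np.c_[.549+.021*np.cos(a),.221+.021*np.sin(a),0*a+u+.058]);print(u,'rim top row',q[:,1].min().round(1),q[:,0].min().round(1),q[:,0].max().round(1))
"
```

```text
t 12.85 pos [0.4503 0.2369 0.2642] f [-0.3  1.   0.2] m [-0.    0.    0.02] w 0.994 yaw -98.4
shift [157.4  95.4   3.7] turn [ 0.002 -0.011 -0.023]
221 257 100 161
0.08 rim top row 98.5 229.9 250.6
0.084 rim top row 96.8 229.7 250.4
0.09 rim top row 94.3 229.3 250.1
```

View pics/s11c.png

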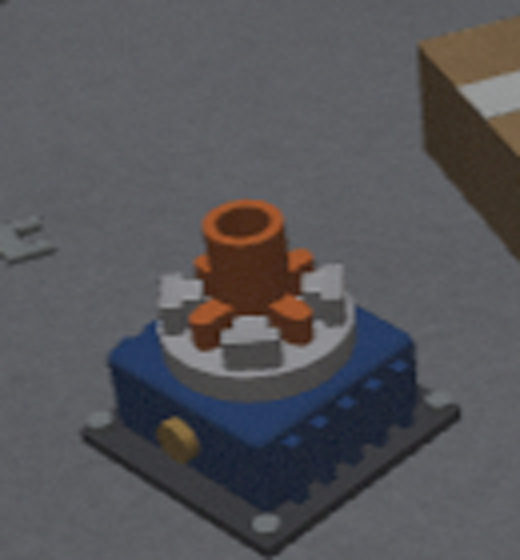

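View pics/t11.png

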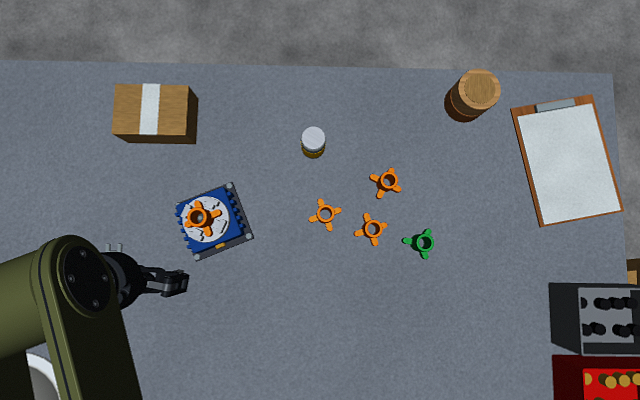

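The insert is meshed, upright and at home height: the rim's top row is 100, against 98.5 expected for home and 94.3 if it were held 10 mm up. The other parts haven't moved.

```bash
python3 -c "
from h import *
print(workorder.sign_off())"
```

```text
the job is handed in; nothing more can be done
None
```

The orange four-toothed insert is on the hub with its teeth between the jaws, pushed home and released. I handed the job in at about 12.9 s on the robot's clock; the sign-off gave no verdict.

**What I did:** Four orange inserts were in view. I took the one nearest the base, 0.467 m away at top-view pixel (328,260). I lifted it, turned it 28° to match the gaps (both at about 22.5°) and lowered it over the pin. I kept hold of it while pushing it home, then opened the fingers and backed away.

**Last checks:**
- **Home height:** while pushing, the reaction rose to 18 N and travel stopped at a tool height that puts the underside on the face. In the side view the collar rim was at row 100, against 98.5 expected when home and 94.3 if it were still held up by the ring.
- **Meshing:** the side view shows the teeth between the jaws and the collar upright, with the gripper clear and no contact force.
- **Other parts:** the green insert and the grease can are where they were in the first picture.

**Disagreements:** The wrist and top cameras differed by about 1 mm on the hub's centre. My individual readings of the hub's angle ranged from 11° to 31°, and I relied on the base bolts and the clearest jaw edges (19.5° to 23.3°). The arm drifted up to 10 mm sideways on descents and dropped about 30 mm on the way to the hub. I corrected each drift before going on.

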